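Shut the halva drawers, leave the cup drawer open

TASK

The three drawers of the low counter chest stand open. With your fingertips push the two drawers that hold a block of halva fully shut, the front right up against the chest, and leave the drawer with the white sample cup open just as it is. Only push on the drawer fronts: do not touch or lift the halva or the cup, and leave everything else on the stall where it is.

Things in the scene. Friction and masses are not known exactly. Their poses are not given: they have to be found in the camera images.
- chest: low wooden counter chest, fixed, 120 mm deep (x), 326 mm wide (y), 80 mm high, with three drawers side by side (chest y = +105 left, 0 middle, -105 right, seen from the robot). Origin: centre of its underside; x axis points away from the robot into the chest, z up; its front edge is at x = -60 mm, and the drawer fronts lie on that when shut
- front_left (a point): Left drawer, centre of the outer face of its front board, 50 mm above the worktop; moves with the drawer; x axis points into the chest (the way to push). Board 101 mm wide, 10 mm thick, top 78 mm above the worktop at the sides and 66 mm in the 44 mm wide finger notch in its middle. Shut: board lies against the chest, this point at chest x = -70 mm
- drawer_left (a joint): slide of the left drawer: 0 m fully shut, positive = pulled out towards the robot (up to 0.10 m; starts at 0.060 to 0.085). Stays where it is left; about 2 to 3 N move it slowly; hits a firm stop at 0
- front_middle (a point): Middle drawer, centre of the outer face of its front board, 50 mm above the worktop; moves with the drawer; x axis points into the chest (the way to push). Board 101 mm wide, 10 mm thick, top 78 mm above the worktop at the sides and 66 mm in the 44 mm wide finger notch in its middle. Shut: board lies against the chest, this point at chest x = -70 mm
- drawer_middle (a joint): slide of the middle drawer: 0 m fully shut, positive = pulled out towards the robot (up to 0.10 m; starts at 0.060 to 0.085). Stays where it is left; about 2 to 3 N move it slowly; hits a firm stop at 0
- front_right (a point): Right drawer, centre of the outer face of its front board, 50 mm above the worktop; moves with the drawer; x axis points into the chest (the way to push). Board 101 mm wide, 10 mm thick, top 78 mm above the worktop at the sides and 66 mm in the 44 mm wide finger notch in its middle. Shut: board lies against the chest, this point at chest x = -70 mm
- drawer_right (a joint): slide of the right drawer: 0 m fully shut, positive = pulled out towards the robot (up to 0.10 m; starts at 0.060 to 0.085). Stays where it is left; about 2 to 3 N move it slowly; hits a firm stop at 0
- halva_a: loose block of beige halva, 55 x 62 x 44 mm, lying in one of the drawers (which one varies); its drawer is to be shut. Origin: centre of its underside, on the drawer floor 12 mm above the worktop
- halva_b: loose block of beige halva, 55 x 62 x 44 mm, lying in one of the drawers (which one varies); its drawer is to be shut. Origin: centre of its underside, on the drawer floor 12 mm above the worktop
- cup: loose small round white sample cup, 48 mm across, 44 mm high, standing in one of the drawers (which one varies); that drawer stays open. Origin: centre of its underside, on the drawer floor 12 mm above the worktop, z axis up the cup
- notebook: blue notebook, 104 x 150 x 14 mm, lying on top of the chest (so the top of it is 94 mm above the worktop). Bystander, to be left where it is. Origin: centre of its underside.
- pen: marker pen, 135 mm long, 16 mm thick, lying on the worktop in front of the chest. Bystander, to be left where it is. Origin: centre of its underside.
- shears: blue-handled scissors, 199 x 87 x 9 mm, lying on the worktop to the left in front of the chest. Bystander, to be left where it is. Origin: centre of its underside.
- tape: roll of brown packing tape, 93 mm across, 48 mm high, on the worktop at the left. Bystander, to be left where it is. Origin: centre of its underside.
- box_up: standing carton, 46 x 52 x 150 mm, on the worktop at the left. Bystander, to be left where it is. Origin: centre of its underside.
- box_flat: lying carton, 150 x 52 x 46 mm, on the worktop at the right in front. Bystander, to be left where it is. Origin: centre of its underside.
- bar: nougat bar in film, 243 x 48 x 31 mm, on the worktop at the right. Bystander, to be left where it is. Origin: centre of its underside.
Mind the look-alikes: they are no part of the job. Several things have the shape of the cup; the one meant has the colours described above.

How it is judged:
At the end, for the whole second after the job is handed in: Both drawers with a halva block are shut (joint under 4 mm), each block lying in its drawer inside the chest and at rest; the drawer with the cup is within 10 mm of where it started, with the cup standing upright in it (((y of cup in the frame of chest between 0.055 and 0.155 m and distance of front_left from where it was at the start of the episode below 0.01 m) or (not (y of cup in the frame of chest between 0.055 and 0.155 m) and value of joint drawer_left below 0.004 m)) and ((y of cup in the frame of chest between -0.05 and 0.05 m and distance of front_middle from where it was at the start of the episode below 0.01 m) or (not (y of cup in the frame of chest between -0.05 and 0.05 m) and value of joint drawer_middle below 0.004 m)) and ((y of cup in the frame of chest between -0.155 and -0.055 m and distance of front_right from where it was at the start of the episode below 0.01 m) or (not (y of cup in the frame of chest between -0.155 and -0.055 m) and value of joint drawer_right below 0.004 m)) and x of each of halva_a, halva_b in the frame of chest above -0.045 m and height (world z) of halva_a between 0.006 and 0.025 m and linear speed of each of halva_a, halva_b below 0.02 m/s and height (world z) of halva_b between 0.006 and 0.025 m and height (world z) of cup above 0.006 m and angle between cup's own z axis and vertical below 0.2 rad); the robot touches nothing.
It fails at once if the drawer with the cup is pushed or pulled more than 15 mm ((y of cup in the frame of chest between 0.055 and 0.155 m and distance of front_left from where it was at the start of the episode above 0.015 m) or (y of cup in the frame of chest between -0.05 and 0.05 m and distance of front_middle from where it was at the start of the episode above 0.015 m) or (y of cup in the frame of chest between -0.155 and -0.055 m and distance of front_right from where it was at the start of the episode above 0.015 m)).
It fails at once if the robot touches the halva or the cup (contact force between any of the fingers, the arm and halva_a above 0.5 N or contact force between any of the fingers, the arm and halva_b above 0.5 N or contact force between any of the fingers, the arm and cup above 0.5 N).
It fails at once if the halva or the cup is lifted (height (world z) of any of halva_a, halva_b, cup above 0.035 m).
It fails at once if a bystander is moved more than 20 mm (distance of any of notebook, pen, shears, tape, box_up, box_flat, bar from where it was at the start of the episode above 0.02 m).
It also fails if it takes over 48 s, if anything falls off the work surface, if the arm or the gripper's body presses on something with over 40 N, if the wrist force passes 120 N, or if a joint passes its speed limit or range.

ROBOT

A 7-joint arm with a two-finger parallel gripper is mounted at the origin on a cart in front of the work surface, level with it; the furniture and walls round the work are solid. World frame = base frame: x ahead of the robot, y to its left, z up, the work surface at z = 0. Lengths are in m, angles in rad, forces in N, time in s.
With the tool pointing down it reaches from about 0.425 to 0.925 m from the base axis. Payload 6.8 kg.
Tool frame: the origin (TCP) lies on the centre line of the jaws, within the pads' length; the fingertips stand ctrl.tip_reach ahead of it and the grasp point (between the pads) lies 8 mm behind it (ctrl.tip_reach is the distance from the TCP to the fingertips, in m); z points along the fingers, y is the line along which they close (so a half turn about z gives the same grasp; the last joint's range is limited). The gripper opens to 85 mm and grips with 20 to 120 N. Pads are 22 mm wide; open, the fingers measure 114 mm over their backs; the gripper's body (76 mm by 85 mm) begins 54 mm behind the grasp point. The pads swing forward as they close: fully open they stand 13 mm farther back than shut.
Start: joints at [1.058, 0.477, 0.022, 1.555, -0.011, 1.109, -0.083], TCP at [0.266, -0.62, 0.212] pointing down, gripper open.
Joint ranges: [-2.96, 2.96], [-0.34, 2.1], [-1.41, 1.46], [0.24, 2.44], [-1.37, 4.51], [0.17, 1.92], [-2.96, 2.96]. Speed limits (rad/s): [2.39, 2.39, 3.14, 3.14, 3.14, 3.14, 3.14].

INTERFACE

Orientations are given as [roll, pitch, yaw] about the fixed x, y, z axes, in that order (R = Rz(yaw) Ry(pitch) Rx(roll)).
In Python, from cell import ctrl gives the robot as it stands.
- The arm moves only by the tool arm_command, never from a script. Its argument "deltas" is a list that holds one entry, the list of rows, each a list of 5 numbers: the finger opening in mm, from 0 to 85.4, then the shift along the tool's x, y, z each as a share of 8 cm, from -1 to 1, then the turn about the tool's z as a share of 180 degrees, from -1 to 1. A call has 1 to 20 rows; each row is the pose to reach, as a shift and turn from the pose commanded when the call began, along the tool's axes at that moment, turning the shorter way round; what a row does not reach only later rows make up. A row lasts 1/8 s, in which the tool goes at most 62.5 mm and 10.7 degrees, less where a joint would pass 70% of its speed; a pose out of reach is approached as far as the arm can. A call with a number of a shift or a turn outside -1 to 1 is refused whole. A call with a gripper value outside its range is refused whole. The fingers move at their own pace and stop on an object; "force" is the grip in N (left out, the last holds). Time passes only in rows, so rows that repeat a pose let the fingers close. It gives the time, the measured TCP pose, the force, the opening and the grip force at its end, in the units of the state.
- ctrl.read_state(): the state, without advancing time (a new reading comes with each control period).
- ctrl.get_image(name): name is "side" or "top" or "wrist"; returns the picture (384x512x3 uint8, red, green, blue); there is no depth.
- ctrl.camera_params(name): a dict with "K" (3x3 intrinsics, pixels), "k1" (the pictures are not rectified: a ray, as slopes to the right and down, at radius r is drawn at 1 + k1 r^2 times it, then the intrinsics apply), "R" (3x3) and "t" (3): a world point X has camera coordinates R X + t; the wrist camera has in their place "tool_from_camera" (4x4, takes a point from camera to tool coordinates, whose origin is the TCP and whose axes are the flange's). Camera axes: x right, y down, z forward; pixel columns grow to the right and rows downward; lengths in m; the calibration is good to about 2 mm. A picture is of the moment at which its call begins: read the wrist's pose just before it. camera_params takes no time and is no camera call.
- ctrl.job_done(): hands the job in; it is judged then, once.
Trained networks look in the newest picture that a camera, given by its name, has taken for a name from the list of things; names that differ only in an ending like _2 or _b are one class to them, and where a whole thing is asked for, a point or a joint stands for the part that bears it (a point fixed in the world has none). Each returns a list of dicts, best first, with "p" (0 to 1); they miss things now and then, are a little off and sometimes report something else, mostly with a low value. They report only what shows in the picture. A call takes as long as a camera call. They do not tell look-alikes from the thing itself.
- ctrl.spot_in(camera, target): "extent" ([centre column, centre row, width, height] in pixels, round what is visible of it).
The state is a dict: "time": time; "joint_positions": joint angles; "dq": joint speeds; "joint_torque": joint torques, N m; "tool_pos": TCP position; "eef_rot": TCP orientation; "ft_force": force on the tool from outside, world axes, zero at the start; "torque": the same for the moment, N m; "opening": opening from 0.0 (shut) to 1.0 (fully open); "gripper_force": force on a finger pad.
Only numpy, scipy, OpenCV 4.12 (cv2) and the standard library are available. Lean on these libraries where they do the work, as an engineer would, in place of code of your own. Each camera call takes 0.05 s, during which the arm holds its last target. There are 200 camera calls.

## Working session

There is one attempt and no reset: what is moved stays moved. The work goes in short steps, Python scripts to look and compute and a tool call to move; the robot and the scene stay as the last step left them, time stands still between calls to the robot, and variables do not carry over. Pictures are saved under pics/ and viewed, at most 10 in all, crops included, and the job is handed in when it is done.

Besides the shell and the picture viewer there is one more tool, called after "Call:" as name(argument=value, ...), one argument or row to a line, values as JSON. arm_command: Moves the arm, as the interface text tells. Shift numbers are shares of 8 cm and turn numbers shares of 180 degrees, none past 1 either way. Its arguments: {"type":"object","properties":{"deltas":{"type":"array"},"force":{"type":"number"}},"required":["deltas"]}

```bash
mkdir -p pics; ls
cat > h.py <<'E'
import numpy as np, cv2
from cell import ctrl
def snap(n,f):
    im=ctrl.get_image(n); cv2.imwrite('pics/'+f,im[:,:,::-1]); return im
def ray(n,u,v):
    p=ctrl.camera_params(n);K=np.array(p['K'])
    d=np.array([(u-K[0,2])/K[0,0],(v-K[1,2])/K[1,1]]);x=d.copy()
    for _ in range(30): x=d/(1+p['k1']*(x@x))
    R=np.array(p['R']);t=np.array(p['t'])
    return -R.T@t, R.T@np.r_[x,1]
def atz(n,u,v,z):
    c,d=ray(n,u,v); return c+d*(z-c[2])/d[2]
def proj(n,X):
    p=ctrl.camera_params(n);K=np.array(p['K'])
    c=np.array(p['R'])@X+np.array(p['t']);s=c[:2]/c[2];s=s*(1+p['k1']*(s@s))
    return K[:2,:2]@s+K[:2,2]
E
python3 - <<'E'
from h import *
print(ctrl.read_state(),ctrl.tip_reach)
a=snap('top','top0.png');b=snap('side','side0.png')
for n in ('top','side'):
    for t in ['chest','front_left','front_middle','front_right','halva_a','cup','notebook','pen','shears','tape','box_up','box_flat','bar']:
        print(n,t,[(np.round(d['extent']).tolist(),round(d['p'],2)) for d in ctrl.spot_in(n,t)[:4]])
E
```

```text
pics
{'time': 0.0, 'joint_positions': array([ 1.05791963,  0.47780553,  0.02232068,  1.55647352, -0.01148015,
        1.1093034 , -0.08309436]), 'dq': array([ 0.00029569, -0.00021235, -0.00119385,  0.00028838,  0.00057523,
       -0.00063852,  0.00096508]), 'joint_torque': array([-1.46627863e-03, -5.96459520e+01,  1.60769574e+00, -2.81194246e+01,
        1.25246824e-02,  9.36605124e-03, -8.05015105e-06]), 'tool_pos': array([ 0.26555923, -0.61986846,  0.21101244]), 'eef_rot': array([-3.13973678e+00,  1.48008843e-04,  4.04829623e-01]), 'ft_force': array([-0.82596753,  0.29798877,  0.03139505]), 'torque': array([-0.05936299, -0.04427918, -0.01913988]), 'gripper_force': 0.0, 'opening': 0.9997275192326521} 0.011
top chest [([243.0, 160.0, 111.0, 74.0], 0.68), ([109.0, 217.0, 32.0, 35.0], 0.68)]
top front_left [([209.0, 182.0, 40.0, 36.0], 0.98)]
top front_middle [([246.0, 180.0, 36.0, 28.0], 0.98), ([107.0, 217.0, 30.0, 32.0], 0.3)]
top front_right [([280.0, 178.0, 32.0, 32.0], 0.67)]
top halva_a [([246.0, 173.0, 19.0, 21.0], 0.7), ([212.0, 177.0, 22.0, 20.0], 0.61)]
top cup [([319.0, 182
[... 588 characters left out ...]
110.0, 76.0], 0.41)]
side chest [([280.0, 196.0, 76.0, 53.0], 0.61), ([253.0, 181.0, 8.0, 6.0], 0.42)]
side front_left [([258.0, 180.0, 8.0, 4.0], 0.63)]
side front_middle [([260.0, 195.0, 27.0, 20.0], 0.56)]
side front_right [([267.0, 210.0, 39.0, 31.0], 0.59)]
side halva_a [([254.0, 183.0, 11.0, 7.0], 0.52), ([260.0, 196.0, 23.0, 7.0], 0.44)]
side cup [([312.0, 224.0, 16.0, 18.0], 0.58), ([279.0, 231.0, 14.0, 19.0], 0.48)]
side notebook [([291.0, 182.0, 45.0, 22.0], 0.93), ([292.0, 277.0, 88.0, 37.0], 0.59)]
side pen []
side shears []
side tape []
side box_up [([266.0, 156.0, 13.0, 25.0], 0.54)]
side box_flat [([239.0, 243.0, 52.0, 34.0], 0.7)]
side bar [([292.0, 276.0, 86.0, 31.0], 0.74)]
```

View pics/top0.png

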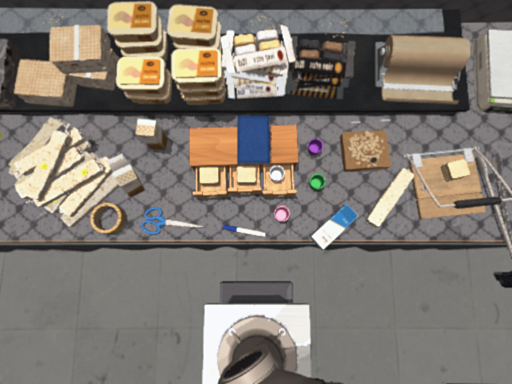

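View pics/side0.png

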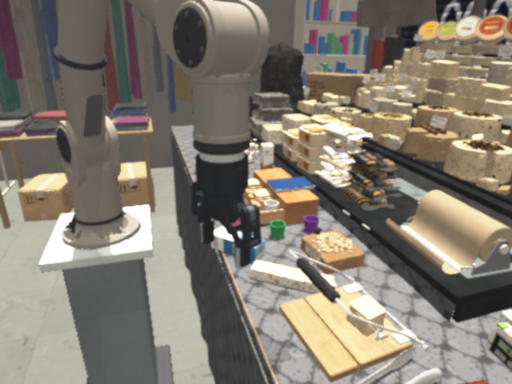

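The top view shows halva in the left drawer (209,176) and in the middle drawer (246,175), and the white cup in the right drawer (277,174). The cup look-alikes are pink (282,214), green (317,183) and purple (315,148). The side view has the gripper over the near end. I'll check the choice in a close crop and measure the fronts.

Run:
```python
from h import *
im=cv2.imread('pics/top0.png')
c=cv2.resize(im[110:245,180:305],None,fx=4.4,fy=4.4,interpolation=cv2.INTER_CUBIC);cv2.imwrite('pics/crop.png',c)
print(ray('top',246,175)[0])
for n,u,v,z in [('chest TL',190,128,.08),('chest TR',298,125,.08),('L face',211,198,.072),('M',247,194,.072),('R',281,193,.072),('cup',277,174,.05),('hL',209,175,.056),('hM',246,175,.056),('pen',228,230,.008),('pen',263,235,.008),('pink',282,213,.04),('shears tip',203,226,.005),('boxflat',333,226,.046),('tape',107,218,.05)]:
    print(n,atz('top',u,v,z).round(3))
```

```text
[0.29389498 0.0057431  1.17401671]
chest TL [0.681 0.205 0.08 ]
chest TR [ 0.69  -0.128  0.08 ]
L face [0.464 0.137 0.072]
M [0.476 0.029 0.072]
R [ 0.479 -0.073  0.072]
cup [ 0.542 -0.063  0.05 ]
hL [0.538 0.147 0.056]
hM [0.538 0.033 0.056]
pen [0.373 0.09  0.008]
pen [ 0.357 -0.02   0.008]
pink [ 0.422 -0.078  0.04 ]
shears tip [0.385 0.168 0.005]
boxflat [ 0.382 -0.231  0.046]
tape [0.407 0.452 0.05 ]
```

View pics/crop.png

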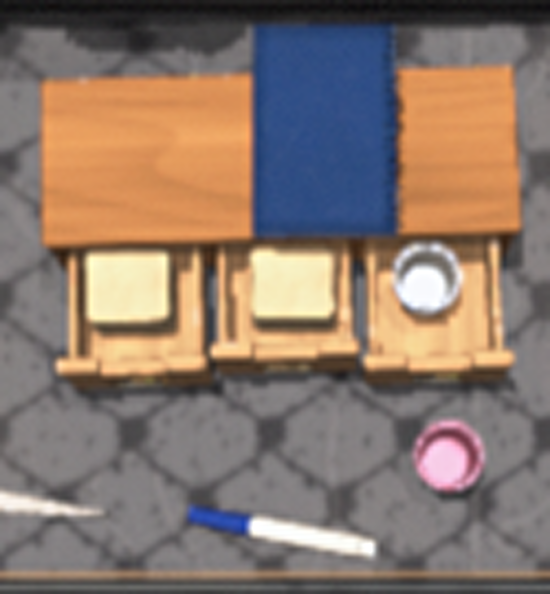

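The crop confirms it: halva in the left and middle drawers, white cup in the right one, and pink outside. The right drawer stays open. Next I'll travel high, with the fingers shut.

Call:
arm_command(
  deltas=[
    [[0,0.5,-0.5,0,0],[0,1,-1,0,0],[0,1,-1,0,0]],
  ],
)

```text
time: 1.78
tool_pos: [0.3112, -0.511, 0.2122]
eef_rot: [-3.14, -0.002, 0.412]
ft_force: [-0.4, -0.5, 0.2]
opening: 0.376
gripper_force: 0.0
```

Call:
arm_command(
  deltas=[
    [[0,0.5,-0.5,0,0],[0,1,-1,0,0],[0,1,-1,0,0]],
  ],
)

```text
time: 2.15
tool_pos: [0.3523, -0.4069, 0.2123]
eef_rot: [-3.141, -0.001, 0.411]
ft_force: [-0.3, -0.3, -0.5]
opening: -0.001
gripper_force: 0.0
```

Call:
arm_command(
  deltas=[
    [[0,0.5,-0.5,0,0],[0,1,-1,0,0],[0,1,-1,0,0]],
  ],
)

```text
time: 2.52
tool_pos: [0.3939, -0.3027, 0.2124]
eef_rot: [-3.142, -0.001, 0.411]
ft_force: [-0.5, 0.1, -0.5]
opening: -0.001
gripper_force: 0.0
```

Run:
```python
from h import *
f=lambda u,v,z:atz('top',180+u/4.4,110+v/4.4,z).round(3)
print(ctrl.tip_reach,ctrl.read_state()['joint_positions'].round(2))
for n,u,v in [('L',65,374),('L',205,374),('M',218,361),('M',352,361),('R',370,371),('R',508,368)]: print(n,f(u,v,.078))
print('front edge',f(42,245,.08),f(520,232,.08))
print('cupc',f(427,275,.05))
```

```text
0.011 [ 0.65  0.19 -0.13  1.97  0.03  0.99 -0.66]
L [0.472 0.185 0.078]
L [0.472 0.09  0.078]
M [0.481 0.081 0.078]
M [ 0.481 -0.01   0.078]
R [ 0.474 -0.022  0.078]
R [ 0.476 -0.116  0.078]
front edge [0.561 0.203 0.08 ] [ 0.57  -0.126  0.08 ]
cupc [ 0.547 -0.063  0.05 ]
```

Call:
arm_command(
  deltas=[
    [[0,0.35,-0.5,0,0],[0,0.7,-0.97,0,0],[0,0.7,-0.97,0,0]],
  ],
)

```text
time: 2.9
tool_pos: [0.4138, -0.2107, 0.2123]
eef_rot: [3.141, -0.001, 0.408]
ft_force: [0.8, -0.0, -0.5]
opening: -0.005
gripper_force: 0.0
```

Call:
arm_command(
  deltas=[
    [[0,0.35,-0.5,0,0],[0,0.7,-0.97,0,0],[0,0.7,-0.97,0,0]],
  ],
)

```text
time: 3.28
tool_pos: [0.435, -0.1176, 0.2124]
eef_rot: [3.141, -0.001, 0.408]
ft_force: [-0.3, -0.7, 0.1]
opening: -0.002
gripper_force: 0.0
```

Call:
arm_command(
  deltas=[
    [[0,0.3,-0.5,0,0],[0,0.5,-0.97,0,0],[0,0.5,-0.97,0,0]],
  ],
)

```text
time: 3.65
tool_pos: [0.4407, -0.0312, 0.2122]
eef_rot: [3.141, -0.001, 0.407]
ft_force: [-0.1, -0.3, -0.4]
opening: 0.001
gripper_force: 0.0
```

Call:
arm_command(
  deltas=[
    [[0,0.2,-0.5,0,0],[0,0.4,-0.97,0,0],[0,0.4,-0.97,0,0]],
  ],
)

```text
time: 4.03
tool_pos: [0.4397, 0.0526, 0.2122]
eef_rot: [-3.142, -0.001, 0.406]
ft_force: [0.4, -0.9, -0.0]
opening: -0.004
gripper_force: 0.0
```

Call:
arm_command(
  deltas=[
    [[0,0.2,-0.5,0,0.04],[0,0.4,-0.97,0,0.08],[0,0.4,-0.97,0,0.122],[0,0.4,-0.97,0,0.122],[0,0.4,-0.97,0,0.122]],
  ],
)

```text
time: 4.65
tool_pos: [0.4383, 0.1342, 0.2118]
eef_rot: [3.141, 0.0, 0.021]
ft_force: [0.4, 0.4, -0.6]
opening: -0.001
gripper_force: 0.0
```

Run:
```python
from h import *
s=ctrl.read_state();print(s['tool_pos'],s['eef_rot'],s['joint_positions'].round(2))
a=snap('top','top1.png')
cv2.imwrite('pics/crop1.png',cv2.resize(a[110:245,180:305,::-1],None,fx=4.4,fy=4.4))
```

```text
[0.4383364  0.13419811 0.2118406 ] [3.14084496e+00 1.84444869e-04 2.07079918e-02] [ 0.    0.15 -0.48  2.03  0.08  0.98 -2.07]
```

View pics/crop1.png

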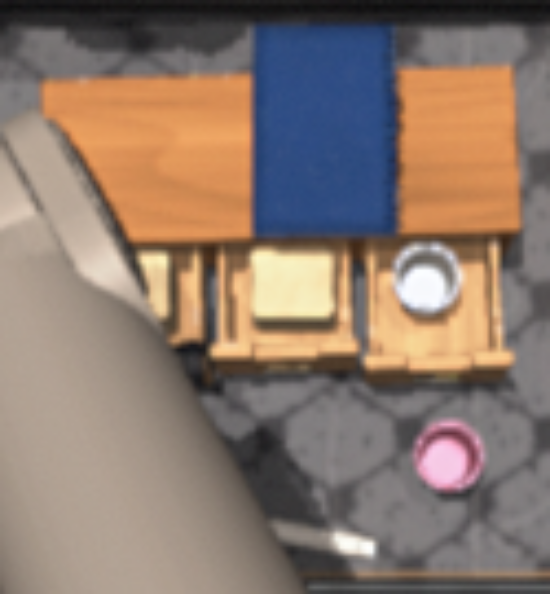

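The arm hides the left drawer, while the middle and right drawers have not moved. Now straight down in front of the left board.

Call:
arm_command(
  deltas=[
    [[0,-0.05,0,0.5,0],[0,-0.05,0,1,0],[0,-0.05,0,1,0]],
  ],
)

```text
time: 5.08
tool_pos: [0.4317, 0.1346, 0.13]
eef_rot: [3.14, 0.006, 0.022]
ft_force: [-1.1, 0.6, 0.2]
opening: 0.0
gripper_force: 0.0
```

Call:
arm_command(
  deltas=[
    [[0,0,0,0.4,0],[0,0,0,0.7,0],[0,0,0,0.87,0],[0,0,0,0.87,0],[0,0,0,0.87,0]],
  ],
)

```text
time: 5.7
tool_pos: [0.4347, 0.1366, 0.0635]
eef_rot: [-3.141, -0.002, 0.021]
ft_force: [-0.4, -0.4, 0.1]
opening: 0.002
gripper_force: 0.0
```

Call:
arm_command(
  deltas=[
    [[0,0.1,0,0,0],[0,0.2,0,0,0],[0,0.3,0,0,0],[0,0.4,0,0,0],[0,0.5,0,0,0],[0,0.5,0,0,0]],
  ],
)

```text
time: 6.45
tool_pos: [0.4743, 0.1372, 0.0624]
eef_rot: [-3.141, -0.0, 0.021]
ft_force: [-1.0, -0.6, -0.0]
opening: 0.002
gripper_force: 0.0
```

Call:
arm_command(
  deltas=[
    [[0,0.1,0,0,0],[0,0.2,0,0,0],[0,0.3,0,0,0],[0,0.35,0,0,0],[0,0.4,0,0,0]],
  ],
)

```text
time: 7.08
tool_pos: [0.5058, 0.1378, 0.0623]
eef_rot: [3.142, 0.0, 0.021]
ft_force: [0.1, -0.2, 0.6]
opening: 0.005
gripper_force: 0.0
```

Run:
```python
from h import *
a=snap('top','top2.png');w=snap('wrist','w2.png')
cv2.imwrite('pics/crop2.png',np.hstack([cv2.resize(a[110:245,180:305,::-1],(370,400)),cv2.resize(w[:,:,::-1],(430,400))]))
```

```text
(no output)
```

View pics/crop2.png

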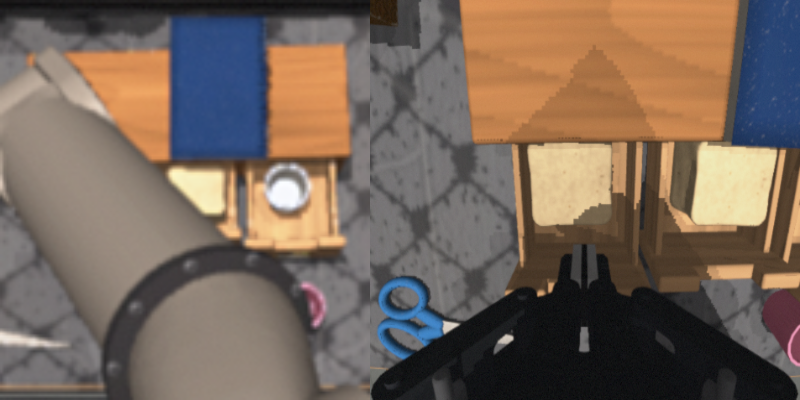

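The top view is mostly hidden by the arm. In the wrist view the fingertips (585,250) are at the left board, and the halva (570,185) is well away. To see whether the drawer follows, I'll project both hypotheses.

Run:
```python
from h import *
from scipy.spatial.transform import Rotation as Ro
s=ctrl.read_state();p=ctrl.camera_params('wrist');T=np.array(p['tool_from_camera']);K=np.array(p['K'])
R=Ro.from_euler('xyz',s['eef_rot']).as_matrix()
def pw(X):
    t=R.T@(np.array(X)-s['tool_pos']);c=T[:3,:3].T@(t-T[:3,3]);q=c[:2]/c[2];q=q*(1+p['k1']*(q@q));return (K[:2,:2]@q+K[:2,2])
print('tip',pw(s['tool_pos']+[0,0,-.011]).round())
for n,X in [('L472',[.472,.187,.078]),('L472r',[.472,.09,.078]),('L517',[.517,.187,.078]),('L517r',[.517,.09,.078]),('M481',[.481,.083,.078]),('M481r',[.481,-.012,.078]),('chest',[.563,.137,.08])]:
    q=pw(X);print(n,q.round(),'crop',(q*[430/512,400/384]+[370,0]).round())
w=cv2.imread('pics/w2.png')
cv2.imwrite('pics/w2c.png',cv2.resize(w[120:300,140:512],None,fx=2.1,fy=2.1))
```

```text
tip [255. 227.]
L472 [169. 297.] crop [512. 310.]
L472r [336. 301.] crop [652. 313.]
L517 [163. 225.] crop [507. 235.]
L517r [345. 229.] crop [660. 238.]
M481 [350. 287.] crop [664. 299.]
M481r [506. 287.] crop [795. 299.]
chest [259. 140.] crop [588. 146.]
```

View pics/w2c.png

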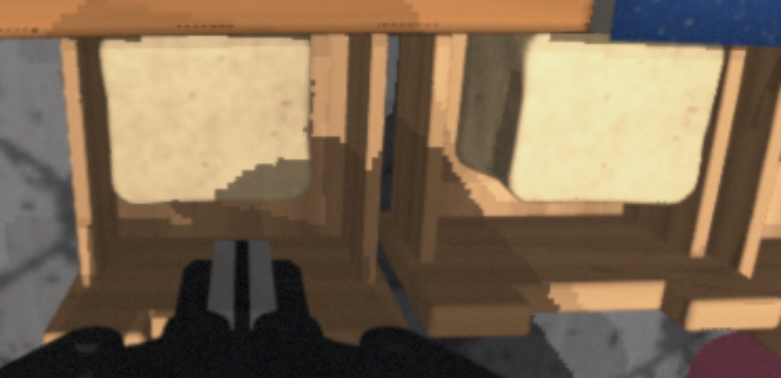

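Run:
```python
from h import *
from scipy.spatial.transform import Rotation as Ro
s=ctrl.read_state();p=ctrl.camera_params('wrist');T=np.array(p['tool_from_camera']);K=np.array(p['K'])
R=Ro.from_euler('xyz',s['eef_rot']).as_matrix()
c=R@T[:3,3]+s['tool_pos'];print('cam',c.round(3),'axis',(R@T[:3,2]).round(2))
def bw(u,v,z):
    u=140+u/2.1;v=120+v/2.1
    d=np.array([(u-K[0,2])/K[0,0],(v-K[1,2])/K[1,1]]);x=d.copy()
    for _ in range(30): x=d/(1+p['k1']*(x@x))
    D=R@T[:3,:3]@np.r_[x,1];return (c+D*(z-c[2])/D[2]).round(3)
for n,u,v,z in [('chestedge',200,36,.08),('M near top',430,305,.078),('M near top r',770,303,.078),('M bottom',430,335,.02),('M face low as top',430,335,.078),('L near top',50,330,.078),('L 343',50,343,.078),('L far',80,285,.078),('halL near',210,203,.056),('halM near',600,203,.056),('halL l',103,100,.056),('halL r',310,100,.056),('notch M l',530,308,.066),('notch M r',665,308,.066)]: print(n,bw(u,v,z))
print('tops:')
f=lambda u,v,z:atz('top',180+u/4.4,110+v/4.4,z).round(3)
for n,u,v,z in [('hL near',125,325,.056),('hM near',290,320,.056),('M notch',285,360,.066),('M bottom',285,372,.02)]: print(n,f(u,v,z))
g=lambda u,v,z:atz('top',180+u/2.96,110+v/2.96,z).round(3)
print('now hM near',g(200,214,.056))
print(ctrl.read_state()['tool_pos'],ctrl.read_state()['ft_force'])
```

```text
cam [0.577 0.14  0.224] axis [-0.28 -0.01 -0.96]
chestedge [0.564 0.149 0.08 ]
M near top [0.495 0.088 0.078]
M near top r [ 0.496 -0.008  0.078]
M bottom [0.45  0.065 0.02 ]
M face low as top [0.486 0.086 0.078]
L near top [0.485 0.189 0.078]
L 343 [0.481 0.189 0.078]
L far [0.499 0.18  0.078]
halL near [0.515 0.147 0.056]
halM near [0.517 0.033 0.056]
halL l [0.544 0.177 0.056]
halL r [0.545 0.12  0.056]
notch M l [0.488 0.054 0.066]
notch M r [0.488 0.013 0.066]
tops:
hL near [0.51  0.148 0.056]
hM near [0.514 0.033 0.056]
M notch [0.484 0.036 0.066]
M bottom [0.483 0.037 0.02 ]
now hM near [0.515 0.028 0.056]
[0.5060711  0.1378507  0.06241549] [ 0.04926046 -0.23670766 -0.28682843]
```

The wrist camera looks back towards the robot. The left drawer barely moved (its outer edge is at about 0.48), so the tips must have slipped over the notch. I'll lift straight up before they reach the halva, retract, and come down lower.

Call:
arm_command(
  deltas=[
    [[0,0,0,-0.4,0],[0,0,0,-0.5,0],[0,0,0,-0.5,0]],
  ],
)

```text
time: 7.55
tool_pos: [0.5059, 0.1379, 0.1027]
eef_rot: [-3.141, -0.001, 0.022]
ft_force: [1.2, -0.2, 0.6]
opening: 0.001
gripper_force: 0.0
```

Run:
```python
from h import *
print(ctrl.read_state()['tool_pos'],ctrl.read_state()['opening'])
w=snap('wrist','w3.png');a=snap('side','s3.png')
cv2.imwrite('pics/c3.png',np.vstack([cv2.resize(w[100:300,100:400,::-1],(450,300)),cv2.resize(a[150:250,180:330,::-1],(450,300),interpolation=cv2.INTER_CUBIC)]))
```

```text
[0.50588811 0.13788426 0.10269086] 0.0011634151130357929
```

View pics/c3.png

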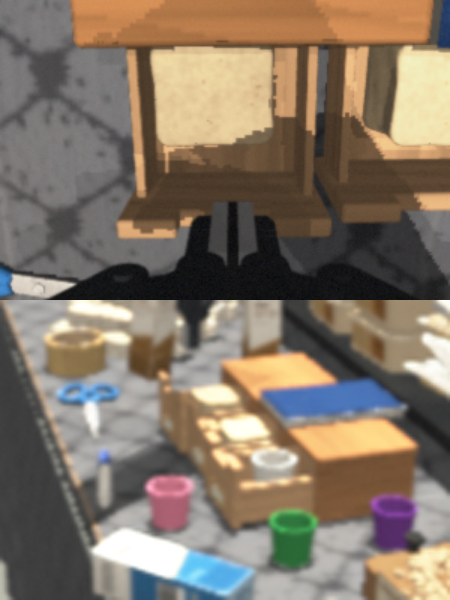

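The left drawer still stands open by about 75 mm, with its halva untouched. Retracting at this height and going lower.

Call:
arm_command(
  deltas=[
    [[0,-0.5,0,-0.1,0],[0,-1,0,-0.1,0],[0,-1,0,0,0],[0,-1,0,0,0]],
  ],
)

```text
time: 8.15
tool_pos: [0.4256, 0.1359, 0.1016]
eef_rot: [3.141, 0.001, 0.022]
ft_force: [1.0, 1.0, 0.2]
opening: -0.003
gripper_force: 0.0
```

Call:
arm_command(
  deltas=[
    [[0,0,0,0.4,0],[0,0,0,0.76,0],[0,0,0,0.76,0],[0,0,0,0.76,0]],
  ],
)

```text
time: 8.65
tool_pos: [0.4266, 0.1365, 0.0421]
eef_rot: [-3.141, -0.001, 0.021]
ft_force: [0.2, -0.0, 0.5]
opening: 0.001
gripper_force: 0.0
```

Call:
arm_command(
  deltas=[
    [[0,0.1,0,0,0],[0,0.2,0,0,0],[0,0.3,0,0,0],[0,0.4,0,0,0],[0,0.5,0,0,0]],
  ],
)

```text
time: 9.28
tool_pos: [0.4662, 0.1369, 0.0416]
eef_rot: [3.142, 0.0, 0.021]
ft_force: [-7.2, -0.7, 1.2]
opening: -0.002
gripper_force: 3.1
```

Call:
arm_command(
  deltas=[
    [[0,0.08,0,0,0],[0,0.15,0,0,0],[0,0.22,0,0,0]],
  ],
)

```text
time: 9.65
tool_pos: [0.4832, 0.1374, 0.0415]
eef_rot: [3.141, 0.001, 0.022]
ft_force: [-2.1, 0.4, 1.0]
opening: 0.002
gripper_force: 1.1
```

Run:
```python
from h import *
print(ctrl.read_state()['tool_pos'],ctrl.read_state()['ft_force'])
w=snap('wrist','w4.png')
cv2.imwrite('pics/c4.png',cv2.resize(w[100:330,100:450,::-1],None,fx=1.5,fy=1.5))
```

```text
[0.48316102 0.13741412 0.0414641 ] [-2.0974974   0.44324286  1.00603394]
```

View pics/c4.png

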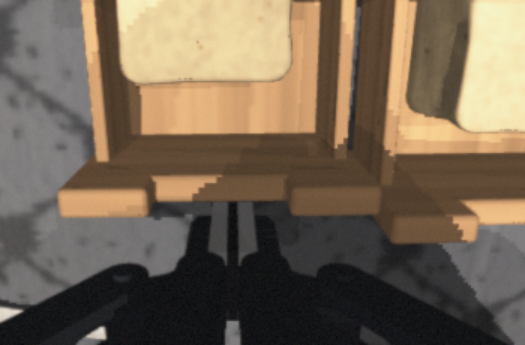

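The fingers now press on the outside of the left board, which has moved in past the middle one. The force is about 2 N. I'll push on until it meets the stop.

Call:
arm_command(
  deltas=[
    [[0,0.08,0,0,0],[0,0.16,0,0,0],[0,0.24,0,0,0],[0,0.32,0,0,0],[0,0.4,0,0,0],[0,0.48,0,0,0],[0,0.56,0,0,0],[0,0.62,0,0,0],[0,0.62,0,0,0]],
  ],
)

```text
time: 10.82
tool_pos: [0.5339, 0.1381, 0.0418]
eef_rot: [3.141, -0.001, 0.021]
ft_force: [-0.6, 0.0, -0.3]
opening: 0.002
gripper_force: 0.0
```

Call:
arm_command(
  deltas=[
    [[0,0.03,0,0,0],[0,0.06,0,0,0],[0,0.09,0,0,0],[0,0.09,0,0,0]],
  ],
)

```text
time: 11.32
tool_pos: [0.5405, 0.1383, 0.0416]
eef_rot: [3.142, -0.001, 0.021]
ft_force: [-1.7, -1.3, 0.4]
opening: 0.001
gripper_force: 0.3
```

Call:
arm_command(
  deltas=[
    [[0,0.03,0,0,0],[0,0.06,0,0,0],[0,0.06,0,0,0]],
  ],
)

```text
time: 11.7
tool_pos: [0.5445, 0.1385, 0.0414]
eef_rot: [3.141, 0.001, 0.022]
ft_force: [-2.7, -1.4, 1.5]
opening: -0.0
gripper_force: 1.6
```

Call:
arm_command(
  deltas=[
    [[0,0.03,0,0,0],[0,0.05,0,0,0],[0,0.05,0,0,0]],
  ],
)

```text
time: 12.08
tool_pos: [0.5447, 0.1385, 0.0411]
eef_rot: [3.139, 0.007, 0.022]
ft_force: [-14.2, -1.6, 11.3]
opening: 0.001
gripper_force: 7.0
```

The stop is reached: motion blocked at x = 0.5447 with 14 N. Now back off and go over to the middle drawer.

Call:
arm_command(
  deltas=[
    [[0,-0.2,0,0,0],[0,-0.6,0,0,0],[0,-1,0,0,0],[0,-1,0,0,0]],
  ],
)

```text
time: 12.58
tool_pos: [0.467, 0.137, 0.0417]
eef_rot: [3.141, 0.0, 0.023]
ft_force: [0.2, -0.1, -0.5]
opening: -0.001
gripper_force: 0.0
```

Call:
arm_command(
  deltas=[
    [[0,-0.42,0,0,0],[0,-0.42,0,0,0],[0,-0.42,0.5,0,0],[0,-0.42,1,0,0],[0,-0.42,1,0,0]],
  ],
)

```text
time: 13.2
tool_pos: [0.4386, 0.0531, 0.0417]
eef_rot: [3.141, -0.002, 0.016]
ft_force: [0.4, 0.7, -0.5]
opening: -0.001
gripper_force: 0.0
```

Call:
arm_command(
  deltas=[
    [[0,0,0.28,0,0],[0,0,0.28,0,0],[0,0,0.28,0,0]],
  ],
)

```text
time: 13.58
tool_pos: [0.4384, 0.0352, 0.0418]
eef_rot: [-3.141, -0.001, 0.022]
ft_force: [-0.4, 0.4, 0.2]
opening: 0.002
gripper_force: 0.0
```

Call:
arm_command(
  deltas=[
    [[0,0.1,0,0,0],[0,0.2,0,0,0],[0,0.3,0,0,0],[0,0.4,0,0,0],[0,0.5,0,0,0],[0,0.6,0,0,0],[0,0.6,0,0,0]],
  ],
)

```text
time: 14.45
tool_pos: [0.4862, 0.035, 0.0416]
eef_rot: [-3.141, -0.001, 0.021]
ft_force: [-0.6, 0.9, -0.0]
opening: -0.001
gripper_force: 0.0
```

Run:
```python
from h import *
print(ctrl.read_state()['tool_pos'],ctrl.read_state()['ft_force'])
w=snap('wrist','w5.png')
cv2.imwrite('pics/c5.png',cv2.resize(w[:,:,::-1],None,fx=1.2,fy=1.2))
```

```text
[0.48624571 0.03503914 0.04158071] [-0.58838209  0.91054166 -0.04202709]
```

View pics/c5.png

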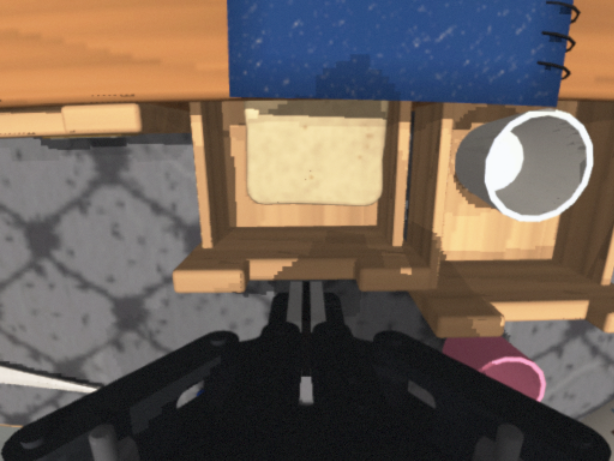

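The left drawer is flush (75,120), the middle one moves ahead of the fingers, and the right one with the cup is untouched. I'll keep pushing.

Call:
arm_command(
  deltas=[
    [[0,0.08,0,0,0],[0,0.16,0,0,0],[0,0.24,0,0,0],[0,0.32,0,0,0],[0,0.4,0,0,0],[0,0.48,0,0,0],[0,0.56,0,0,0],[0,0.64,0,0,0],[0,0.7,0,0,0],[0,0.7,0,0,0]],
  ],
)

```text
time: 15.75
tool_pos: [0.5426, 0.0359, 0.0418]
eef_rot: [3.141, -0.002, 0.021]
ft_force: [-0.1, -0.4, -0.6]
opening: 0.0
gripper_force: 0.0
```

Call:
arm_command(
  deltas=[
    [[0,0.03,0,0,0],[0,0.05,0,0,0],[0,0.07,0,0,0],[0,0.07,0,0,0]],
  ],
)

```text
time: 16.25
tool_pos: [0.5474, 0.0361, 0.0417]
eef_rot: [3.141, -0.0, 0.021]
ft_force: [-0.8, -0.7, 0.7]
opening: -0.002
gripper_force: 0.5
```

Call:
arm_command(
  deltas=[
    [[0,0.03,0,0,0],[0,0.05,0,0,0],[0,0.05,0,0,0]],
  ],
)

```text
time: 16.62
tool_pos: [0.5479, 0.0361, 0.0411]
eef_rot: [3.14, 0.006, 0.022]
ft_force: [-10.8, -0.4, 8.1]
opening: 0.001
gripper_force: 5.0
```

The middle drawer is on its stop at 0.5479, as expected. Back off, rise and check.

Call:
arm_command(
  deltas=[
    [[0,-0.2,0,0,0],[0,-0.6,0,0,0],[0,-1,0,0,0],[0,-1,0,0,0]],
  ],
)

```text
time: 17.12
tool_pos: [0.4687, 0.0343, 0.0415]
eef_rot: [3.141, 0.001, 0.022]
ft_force: [0.4, 0.3, -0.6]
opening: 0.001
gripper_force: 0.0
```

Call:
arm_command(
  deltas=[
    [[0,0,0,-0.5,0],[0,0,0,-1,0],[0,0,0,-1,0],[0,0,0,-1,0]],
  ],
)

```text
time: 17.62
tool_pos: [0.4714, 0.0345, 0.1214]
eef_rot: [3.142, -0.001, 0.021]
ft_force: [-0.7, 0.4, -0.6]
opening: 0.002
gripper_force: 0.0
```

Run:
```python
from h import *
print(ctrl.read_state()['tool_pos'],ctrl.read_state()['ft_force'])
w=snap('wrist','w6.png');a=snap('side','s6.png')
cv2.imwrite('pics/c6.png',np.hstack([cv2.resize(w[:,:,::-1],(420,315)),cv2.resize(a[150:250,180:313,::-1],(380,315),interpolation=cv2.INTER_CUBIC)]))
```

```text
[0.47144103 0.03452749 0.12141278] [-0.66384554  0.35514414 -0.58406962]
```

View pics/c6.png

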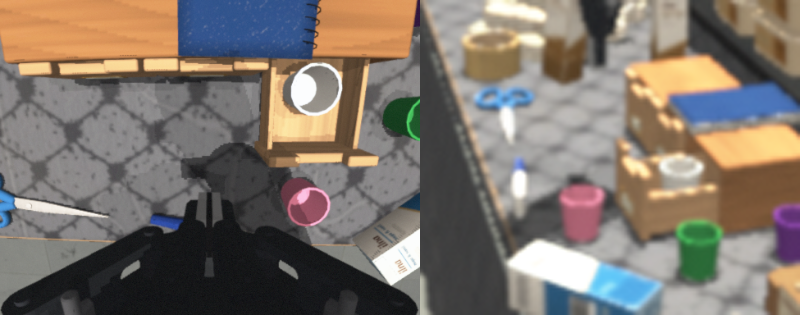

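Left and middle are flush with the chest, (65,68) and (220,65). The right drawer stands open with the cup upright at (318,90), and the bystanders are in place. Handing in.

```bash
python3 -c "
from cell import ctrl
print(ctrl.job_done())"
```

```text
the job is handed in; nothing more can be done
None
```

The left and middle drawers, which hold the halva, are shut against their stops; the right drawer with the white cup is still open. The job was handed in at about 18 s, and no verdict came back.

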